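# Load a specimen carrier under the stage clips

## Task

Load the blue specimen carrier into the microscope loading stage with the fingertips: press down hard on its orange thumb pad so that the sprung yellow plate beneath it sinks, and, still pressing, slide it under the steel bridge and the two leaf-spring clips until it is fully home against the end stop and the yellow plate springs up again behind it. Do not lift the carrier, and leave the bottle, dish and green box where they are.

Things in the scene. Friction and masses are not known exactly. Their poses are not given: they have to be found in the camera images.
- dropper: Loose amber bottle with black cap, 34 mm across, 65 mm high, beside the stage. Origin at the centre of its underside.
- dish: Loose pale closed round dish, 64 mm across, 16 mm high, beside the stage. Origin at the centre of its underside.
- slide_box: Loose green slide box, 85 x 34 x 32 mm, beside the stage. Origin at the centre of its underside.
- stage: Off-white loading stage fixed to the bench, 268 x 124 mm, x -92 to 176 mm. Origin on the bench surface, on its centre line; +x is the way the carrier slides in, z up. Dark deck, top z 32 mm, from x 17 mm to the end stop. Side rails: inner faces y +-47.5 mm, tops z 50 mm. Low rear wall at x -92 to -82, top z 46 mm.
- stage_bridge (a point): Steel bridge bar across the stage, stage x 76 to 86 mm, underside z 57 mm (25 mm above the deck), top z 65 mm. The point is at mid-width on the bottom edge facing -x. While the yellow plate is up, the carrier's body stands 5 mm too high (top z 62 mm) and is blocked by it; it passes once pressed down more than 5 mm.
- lift_plate (a joint): Yellow sprung plate under the carrier at the start, stage x -78 to 16 mm; sinks straight down. 0 = up, top z 42 mm (10 mm above the deck); 0.0095 m = fully down, top z 32.5 mm. With the carrier on it, it begins to sink at about 4 N of push, is 5 mm down at 7 N and fully down at 10 N. Springs up by itself once the carrier has left it.
- clips (a joint): Pair of spring-steel leaf clips, strips 12 mm wide at stage y +-34 mm, hinged at the bridge (stage x 82, z 65 mm), pointing in +x to upturned tips at x 135 to 142 mm. Radians; 0 = at rest, undersides as low as z 48 mm; grows as the tips rise. The carrier lifts them about 0.07 rad as it slides under; together they press on it with about 2 N and drag on it.
- carrier: Blue loose carrier, about 0.2 kg, 130 (x) x 92 (y) mm. Origin at the centre of its underside; its x lies along the stage's x. Tail x -65 to -27 mm: 10 mm thick, topped by the orange thumb pad. Body x -27 to 65 mm: 20 mm thick, glass slide on top. Starts at stage x -12 to 6, z 42 mm on the yellow plate; fully home: stage x 90, z 32 mm.
- carrier_step (a point): Foot of the upright 10 mm step where the orange pad (surface) meets the thicker body, mid-width (carrier x -27, y 0, z 10 mm). The step faces -x: a fingertip pressing on the pad pushes against it.
- stage_stop (a point): Middle of the end stop's face at deck level (stage x 155, y 0, z 32 mm); the stop's top is at z 58 mm. The carrier's nose meets this face when home.
Things that resemble listed ones, but are neither listed nor needed, are in the scene too. There is more than one size of the carrier; the one meant has the size given above.

How it is judged:
On the way, in this order (a step that is already met when the one before it is completed fails the run):
1. the carrier is pressed down, the yellow plate at least 5 mm sunk, before its nose is past the bridge (value of joint lift_plate above 0.0045 m and x of carrier in the frame of stage below 0.03 m), for 0.05 s.
2. pressed down, the carrier slides under the bridge and lifts the leaf clips (value of joint lift_plate above 0.002 m and value of joint clips above 0.04 rad and x of carrier in the frame of stage above 0.055 m), for 0.05 s.
At the end, for the whole second after the job is handed in: The carrier lies flat on the fixed deck at rest, its nose within 3 mm of the end stop, the leaf clips raised on top of it, the yellow plate back up (within 1.5 mm) behind it, the bottle, dish and box within 30 mm of where they were (x of carrier in the frame of stage between 0.087 and 0.093 m and y of carrier in the frame of stage between -0.004 and 0.004 m and z of carrier in the frame of stage between 0.03 and 0.0345 m and angle between carrier's own z axis and vertical below 0.03 rad and value of joint lift_plate below 0.0015 m and value of joint clips above 0.04 rad and linear speed of carrier below 0.01 m/s and distance of each of dropper, dish, slide_box from where it was at the start of the episode below 0.03 m); the robot touches nothing.
It fails at once if the carrier is lifted (more than 10 mm above where it stood) or tipped (more than 0.2 rad) (z of carrier in the frame of stage above 0.052 m or angle between carrier's own z axis and vertical above 0.2 rad).
It fails at once if a bystander is moved more than 30 mm or tipped over (distance of any of dropper, dish, slide_box from where it was at the start of the episode above 0.03 m or angle between any of dropper, dish, slide_box's own z axis and vertical above 0.5 rad).
It also fails if it takes over 38 s, if anything falls off the work surface, if the arm or the gripper's body presses on something with over 40 N, if the wrist force passes 120 N, or if a joint passes its speed limit or range.

## Robot

A 7-joint arm with a two-finger parallel gripper is mounted at the origin on the work surface. World frame = base frame: x ahead of the robot, y to its left, z up, the work surface at z = 0. Lengths are in m, angles in rad, forces in N, time in s.
With the tool pointing down it reaches from about 0.4 to 0.875 m from the base axis. Payload 19.3 kg.
Tool frame: the origin (TCP) lies midway between the tips of the shut fingers; the grasp point (between the pads) lies 19 mm behind it; z points along the fingers, y is the direction in which the jaws open and shut (so a half turn about z gives the same grasp; the last joint's range is limited). The gripper opens to 85 mm and grips with 20 to 120 N. Pads are 22 mm wide; open, the fingers measure 114 mm over their backs; the gripper's body (76 mm by 85 mm) begins 54 mm behind the grasp point. The pads swing forward as they close: fully open they stand 13 mm farther back than shut.
Start: joints at [1.273, 0.521, -0.036, 1.599, 0.021, 1.021, -0.113], TCP at [0.141, -0.609, 0.231] pointing down, gripper open.
Joint ranges: [-2.91, 2.91], [-0.3, 2.13], [-1.5, 1.42], [0.17, 2.43], [-1.26, 4.41], [0.16, 1.93], [-2.52, 2.52]. Speed limits (rad/s): [1.89, 1.89, 2.39, 2.39, 3.01, 3.01, 3.01].

## Interface

Orientations are given as [roll, pitch, yaw] about the fixed x, y, z axes, in that order (R = Rz(yaw) Ry(pitch) Rx(roll)).
In Python, from workcell import telemetry, cams, workorder gives the robot as it stands. The module is installed in compiled form; this text tells all that it offers.
- The arm moves only by the tool apply_moves, never from a script. Its argument "steps" is a list of rows, each a list of 4 numbers: the shift along the tool's x, y, z in cm, then the turn about the tool's z in rad. A call has exactly 10 rows; each row is the pose to reach, as a shift and turn from the pose commanded when the call began, along the tool's axes at that moment; what a row does not reach only later rows make up. A row lasts 1/12 s, in which the tool goes at most 41.7 mm and 7.16 degrees, less where a joint would pass 70% of its speed; a pose out of reach is approached as far as the arm can. A call with a gripper value outside its range is refused whole. "claw" is the closure, from 0 (fully open) to 1 (shut), set as the call begins (left out, the last holds). The fingers move at their own pace and stop on an object; "force" is the grip in N (left out, the last holds). Time passes only in rows, so rows that repeat a pose let the fingers close, or fill a call up. It gives the time, the measured TCP pose, the force and the opening at its end, in the units of the state.
- telemetry.observe(): the state, without advancing time (a new reading comes with each control period).
- cams.grab_frame(name): name is "scene" or "top" or "wrist"; returns a dict with "color" (420x560x3 uint8, red, green, blue), "mtx" (3x3 intrinsics, pixels), "k1" (the pictures are not rectified: a ray, as slopes to the right and down, at radius r is drawn at 1 + k1 r^2 times it, then the intrinsics apply), "eye" and "orientation" of the camera in the world; the wrist camera has in their place "T_tool_cam" (4x4, takes a point from camera to tool coordinates, whose origin is the TCP and whose axes are the flange's). Camera axes: x right, y down, z forward; pixel columns grow to the right and rows downward; lengths in m; the calibration is good to about 2 mm. A picture is of the moment at which its call begins: read the wrist's pose just before it. There is no depth.
- workorder.job_done(): hands the job in, once; it reports no verdict.
Trained networks look in the newest picture that a camera, given by its name, has taken for a name from the list of things; names that differ only in an ending like _2 or _b are one class to them, and where a whole thing is asked for, a point or a joint stands for the part that bears it (a point fixed in the world has none). Each returns a list of dicts, best first, with "score" (0 to 1); they miss things now and then, are a little off and sometimes report something else, mostly with a low value. They report only what shows in the picture. A call takes as long as a camera call. They do not tell look-alikes from the thing itself.
- cams.find_in(camera, name): "box" ([left, top, width, height] in pixels, round what is visible of it).
- cams.pinpoint(camera, name): "uv" ([column, row] in pixels: a listed point, or the origin of a listed thing).
The state is a dict: "clock": time; "qpos": joint angles; "qd": joint speeds; "joint_efforts": joint torques, N m; "position": TCP position; "tool_rot": TCP orientation; "force": force on the tool from outside, world axes, zero at the start; "moment": the same for the moment, N m; "grip_width": finger opening in m.
Only numpy, scipy, OpenCV 4.12 (cv2) and the standard library are available. Lean on these libraries where they do the work, as an engineer would, in place of code of your own. Each camera call takes 0.05 s, during which the arm holds its last target. There are 200 camera calls.

## Working session

There is one attempt and no reset: what is moved stays moved. The work goes in short steps, Python scripts to look and compute and a tool call to move; the robot and the scene stay as the last step left them, time stands still between calls to the robot, and variables do not carry over. Pictures are saved under pics/ and viewed, about 8 in all and at most 12, crops included, and the job is handed in when it is done.

Besides the shell and the picture viewer there is one more tool, called after "Request:" as name(argument=value, ...) on one line, values as JSON. apply_moves: Moves the arm, as the interface text tells. Its arguments: {"type":"object","properties":{"steps":{"type":"array"},"claw":{"type":"number"},"force":{"type":"number"}},"required":["steps"]}

```bash
mkdir -p pics
cat > h.py <<'E'
import numpy as np, cv2
from scipy.spatial.transform import Rotation as R
from workcell import telemetry, cams, workorder
def rot(o):
    o=np.array(o,float)
    return o if o.shape==(3,3) else (R.from_euler('xyz',o).as_matrix() if o.size==3 else R.from_quat(o).as_matrix())
def grab(n):
    s=telemetry.observe(); f=cams.grab_frame(n)
    if 'T_tool_cam' in f:
        T=np.array(f['T_tool_cam']); Rt=rot(s['tool_rot'])
        f['C']=Rt@T[:3,3]+np.array(s['position']); f['R']=Rt@T[:3,:3]
    else: f['C']=np.array(f['eye']); f['R']=rot(f['orientation'])
    f['K']=np.array(f['mtx']); f['D']=np.array([f['k1'],0,0,0,0.]); return f
def ray(f,uv):
    p=cv2.undistortPoints(np.array([[uv]],float),f['K'],f['D'])[0,0]
    return f['R']@np.array([p[0],p[1],1.])
def atz(f,uv,z):
    d=ray(f,uv); return f['C']+d*(z-f['C'][2])/d[2]
def proj(f,P):
    P=np.atleast_2d(P); Pc=(P-f['C'])@f['R']
    return cv2.projectPoints(Pc,np.zeros(3),np.zeros(3),f['K'],f['D'])[0][:,0]
def save(f,n): cv2.imwrite('pics/'+n,f['color'][:,:,::-1])
E
python3 - <<'E'
from h import *
s=telemetry.observe(); print(s)
ims=[]
for c in ['scene','top']:
    f=grab(c); ims.append(f['color'][:,:,::-1]); save(f,c+'0.png'); print(c,f['C'],f['orientation'],f['K'].tolist(),f['k1'])
    for n,z in [('stage_bridge',.057),('carrier_step',.052),('stage_stop',.032),('carrier',.042),('stage',0),('dropper',0),('dish',0),('slide_box',0)]:
        for r in cams.pinpoint(c,n)[:3]: print(n,np.round(r['uv']),round(r['score'],2),atz(f,r['uv'],z).round(3))
E
```

```text
{'clock': 0.0, 'qpos': array([ 1.27281564,  0.52200851, -0.03632088,  1.59997174,  0.02120795,
        1.02108567, -0.11282155]), 'qd': array([ 0.00054222, -0.0002329 ,  0.00094738,  0.0007484 ,  0.00056027,
        0.00018277, -0.00081106]), 'joint_efforts': array([-3.69215550e-04, -9.27083516e+01,  1.97944455e+00, -3.69922936e+01,
        1.76413829e-02,  8.17720749e-03, -1.75619613e-05]), 'position': array([ 0.14102384, -0.60855821,  0.23074222]), 'tool_rot': array([-3.14050802e+00,  8.63270000e-05,  2.27747051e-01]), 'force': array([-0.09464382,  0.16649384, -0.24534664]), 'moment': array([ 0.01045185, -0.01568321, -0.07517532]), 'grip_width': 0.08565636898935244}
scene [ 0.99631243 -0.49789674  0.80987344] [-2.40897607 -0.00534377  0.74731138] [[471.16883262970555, 0.0, 280.91588846332775], [0.0, 471.16883262970555, 207.03696420359654], [0.0, 0.0, 1.0]] 0.016358075850109448
stage_bridge [265. 253.] 0.62 [ 0.598 -0.109  0.057]
carrier_step [152. 206.] 0.95 [ 0.33  -0.183  0.052]
carrier_step [128. 271.] 0.68 [ 0.435 -0.317  0.052]
carrier_step [216. 232.] 0.6 [ 0.486 -0.138  0.05
[... 397 characters left out ...]
57408 -0.0105318   0.89189414] [-2.9938021   0.04608816 -1.58811398] [[400.10621410145626, 0.0, 280.3033176106965], [0.0, 400.10621410145626, 210.08130185182412], [0.0, 0.0, 1.0]] -0.04123724822654074
stage_bridge [347. 171.] 0.9 [ 0.59  -0.119  0.057]
carrier_step [357. 215.] 0.9 [ 0.495 -0.134  0.052]
carrier_step [373. 310.] 0.81 [ 0.301 -0.159  0.052]
carrier_step [436. 255.] 0.79 [ 0.409 -0.293  0.052]
stage_stop [333. 138.] 0.95 [ 0.672 -0.093  0.032]
carrier [366. 305.] 0.89 [ 0.309 -0.146  0.042]
carrier [442. 260.] 0.73 [ 0.399 -0.311  0.042]
carrier [357. 203.] 0.59 [ 0.522 -0.137  0.042]
dropper [279. 234.] 0.52 [0.464 0.031 0.   ]
slide_box [406. 146.] 0.96 [ 0.66  -0.262  0.   ]
```

View pics/top0.png

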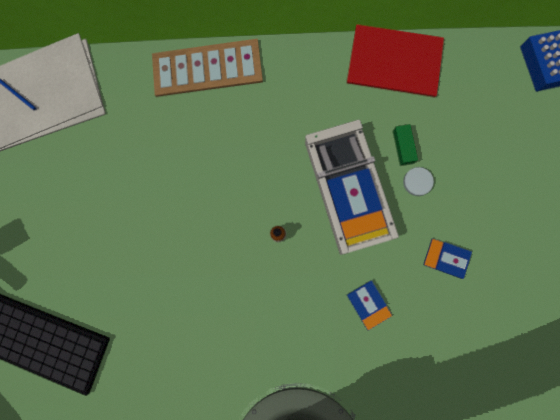

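View pics/scene0.png

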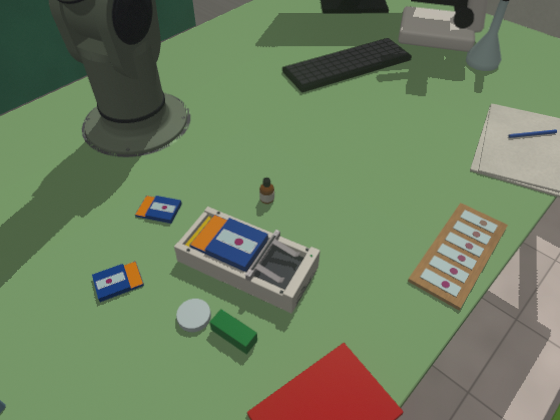

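The target is the large carrier inside the stage (top view: step ≈(357,215), bridge ≈(347,171), stop ≈(333,138)). The two small carriers on the bench are decoys. I'll move in for a close look.

Request:
apply_moves(steps=[[2.9,-2.7,0,0],[5.8,-5.4,0,0],[8.7,-8.1,0,0],[11.6,-10.8,0,0],[14.5,-13.5,0,0],[17.4,-16.2,0,0],[20.3,-18.9,0,0],[23.2,-21.6,0,0],[26.1,-24.3,0,0],[29,-27,0,0]], claw=1, force=60)

```text
clock: 1.73
position: [0.3634, -0.2787, 0.2316]
tool_rot: [3.141, -0.0, 0.228]
force: [1.2, -1.7, -0.4]
grip_width: -0.0003
```

Request:
apply_moves(steps=[[2.9,-2.7,0,0],[5.8,-5.4,0,0],[8.7,-8.1,0,0],[10.5,-9.8,0,0],[11.6,-10.8,0,0],[11.6,-10.8,0,0],[11.6,-10.8,0,0],[11.6,-10.8,0,0],[11.6,-10.8,0,0],[11.6,-10.8,0,0]])

```text
clock: 2.57
position: [0.4509, -0.1498, 0.2314]
tool_rot: [3.141, 0.0, 0.226]
force: [0.6, 0.1, -0.4]
grip_width: -0.0001
```

Run:
```python
from h import *
s=telemetry.observe(); print(s['clock'],s['position'],s['tool_rot'],s['force'],s['grip_width'])
f=grab('wrist'); save(f,'w1.png'); print(f['C'],f['R'].round(2).tolist())
for n,z in [('stage_bridge',.057),('carrier_step',.052),('stage_stop',.032),('carrier',.042),('stage',0)]:
    for r in cams.pinpoint('wrist',n)[:3]: print(n,np.round(r['uv']),round(r['score'],2),atz(f,r['uv'],z).round(4))
```

```text
2.5667 [ 0.45088179 -0.14977792  0.23136321] [3.14137744e+00 7.72121160e-05 2.26258369e-01] [ 0.60653227  0.12766684 -0.42344144] -0.0001157013535270962
[ 0.52154963 -0.13148546  0.37427947] [[0.23, -0.93, -0.28], [-0.97, -0.22, -0.06], [-0.0, 0.29, -0.96]]
stage_bridge [276.   2.] 0.6 [ 0.5928 -0.114   0.057 ]
stage_bridge [442.  82.] 0.42 [ 0.5668 -0.2587  0.057 ]
carrier_step [422. 248.] 0.78 [ 0.4225 -0.2924  0.052 ]
carrier_step [280. 135.] 0.65 [ 0.4936 -0.1402  0.052 ]
stage_stop [274.   0.] 0.35 [ 0.5996 -0.1108  0.032 ]
carrier [432. 254.] 0.82 [ 0.4163 -0.309   0.042 ]
```

View pics/w1.png

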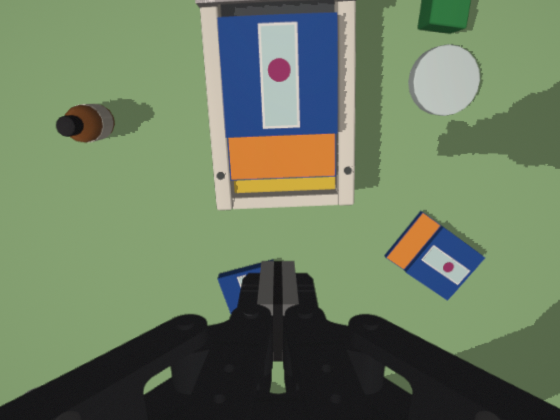

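The wrist view shows the carrier in the stage: pad at rows 136–179, cols 229–336, and rail outer edges near cols 202→217 and 354. I'll turn these pixels into the stage axis and pad centre.

Run:
```python
from h import *
f=grab('wrist'); im=f['color'].astype(int)
def mask(c):
    r,g,b=im[...,0],im[...,1],im[...,2]
    m={'o':(r>180)&(g>80)&(g<150)&(b<90),'y':(r>170)&(g>140)&(b<90),'w':(r>170)&(g>150)&(b>130)}[c]
    return m
m=mask('o').copy(); m[:,:150]=0; m[:,370:]=0; m[200:]=0
cs=cv2.findContours(m.astype(np.uint8),0,1)[0]; c=max(cs,key=cv2.contourArea)
q=cv2.boxPoints(cv2.minAreaRect(c)); print(q)
e=cv2.approxPolyDP(c,6,True)[:,0]; print(e.tolist())
for p in e: print(atz(f,p,.052).round(4))
w=mask('w'); 
L=[];Rr=[];Li=[];Ri=[]
for row in range(20,160,4):
    x=np.where(w[row,190:232])[0]+190; y=np.where(w[row,330:365])[0]+330
    if len(x)>5: L.append(atz(f,(x.min()-.5,row),.05));
    if len(y)>5: Rr.append(atz(f,(y.max()+.5,row),.05))
for a in (L,Rr):
    a=np.array(a); k=np.polyfit(a[:,0],a[:,1],1); print(len(a),np.arctan(k[0]),np.polyval(k,.48),np.std(a[:,1]-np.polyval(k,a[:,0])))
```

```text
[[228.96683 138.11375]
 [333.96915 134.17616]
 [335.52133 175.56795]
 [230.51901 179.50554]]
[[334, 135], [229, 139], [232, 178], [334, 175]]
[ 0.5043 -0.1838  0.052 ]
[ 0.4809 -0.0979  0.052 ]
[ 0.4484 -0.107   0.052 ]
[ 0.4711 -0.1929  0.052 ]
35 0.26733042973692167 -0.0817533451614117 0.0002567712353167239
35 0.27248371626028695 -0.20900236021221497 0.00027751990754665154
```

Stage yaw is about 0.27 rad: both rail edges agree and their width measures 0.1226 against 0.124. The step is near (0.494,-0.140). Descending above the pad.

Request:
apply_moves(steps=[[0.7,0.1,3,-0.02],[1.5,0.1,6,-0.043],[2.2,0.2,9,-0.043],[2.7,0.2,12,-0.043],[2.7,0.2,14,-0.043],[2.7,0.2,15.5,-0.043],[2.7,0.2,16.2,-0.043],[2.7,0.2,16.5,-0.043],[2.7,0.2,16.5,-0.043],[2.7,0.2,16.5,-0.043]])

```text
clock: 3.75
position: [0.4785, -0.1449, 0.0671]
tool_rot: [3.141, -0.001, 0.271]
force: [0.1, 0.0, -0.1]
grip_width: -0.0001
```

Run:
```python
from h import *
s=telemetry.observe(); print(s['clock'],s['position'],s['tool_rot'],s['force'],s['grip_width'])
f=grab('scene'); print(proj(f,s['position']))
w=grab('wrist')
a=cv2.resize(f['color'][180:310,160:330],None,fx=3.05,fy=3.05,interpolation=2)[:396]
b=cv2.resize(w['color'],None,fx=.5,fy=.5)
o=np.zeros((396,800,3),np.uint8); o[:a.shape[0],:a.shape[1]]=a; o[:210,520:]=b
cv2.imwrite('pics/s2.png',o[:,:,::-1])
```

```text
3.75 [ 0.47848966 -0.14492166  0.06707363] [ 3.14108554e+00 -9.27043795e-04  2.70632636e-01] [ 0.09356858  0.01548158 -0.05729742] -0.00013234665851623813
[[210.2798307  227.73229989]]
```

View pics/s2.png

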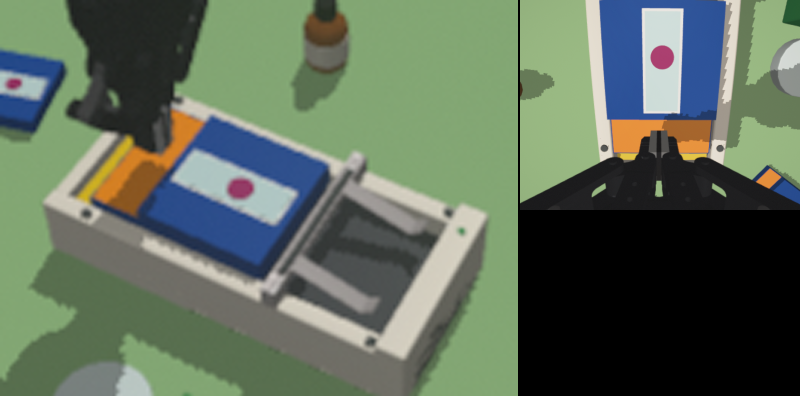

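The fingertips hang over the middle of the orange pad, clear of the step. Pressing down.

Request:
apply_moves(steps=[[0,0,0.5,0],[0,0,1,0],[0,0,1.3,0],[0,0,1.5,0],[0,0,1.7,0],[0,0,1.9,0],[0,0,2.1,0],[0,0,2.3,0],[0,0,2.4,0],[0,0,2.4,0]])

```text
clock: 4.68
position: [0.4779, -0.1448, 0.0425]
tool_rot: [3.141, 0.0, 0.271]
force: [-2.8, 1.0, 11.6]
grip_width: -0.0001
```

The tip is at z 42.5 mm with 11.6 N, so the plate is fully down. I'll add a little press to find the stiffness.

Request:
apply_moves(steps=[[0,0,0.1,0],[0,0,0.1,0],[0,0,0.2,0],[0,0,0.2,0],[0,0,0.2,0],[0,0,0.2,0],[0,0,0.2,0],[0,0,0.2,0],[0,0,0.2,0],[0,0,0.2,0]])

```text
clock: 5.52
position: [0.478, -0.1449, 0.042]
tool_rot: [3.141, -0.0, 0.271]
force: [-14.7, 3.7, 54.6]
grip_width: 0.0001
```

Request:
apply_moves(steps=[[0,0,-0.1,0],[0.2,0,-0.1,0],[0.4,0,-0.1,0],[0.6,0,-0.1,0],[0.8,0,-0.1,0],[1.0,0,-0.1,0],[1.2,0,-0.1,0],[1.4,0,-0.1,0],[1.6,0,-0.1,0],[1.6,0,-0.1,0]])

```text
clock: 6.35
position: [0.49, -0.1423, 0.0421]
tool_rot: [3.141, 0.007, 0.269]
force: [-27.2, -6.0, 51.7]
grip_width: -0.0002
```

Run:
```python
from h import *
s=telemetry.observe(); print(s['clock'],s['position'],s['tool_rot'],s['force'],s['moment'])
f=grab('scene')
a=cv2.resize(f['color'][180:310,160:340],None,fx=4,fy=4,interpolation=2)
cv2.imwrite('pics/s3.png',a[:,:,::-1])
```

```text
6.35 [ 0.49001    -0.14234066  0.04214601] [3.14107202 0.00689966 0.26861788] [-27.24388714  -6.01465635  51.69457226] [-1.46654629  6.23465399 -0.01174953]
```

View pics/s3.png

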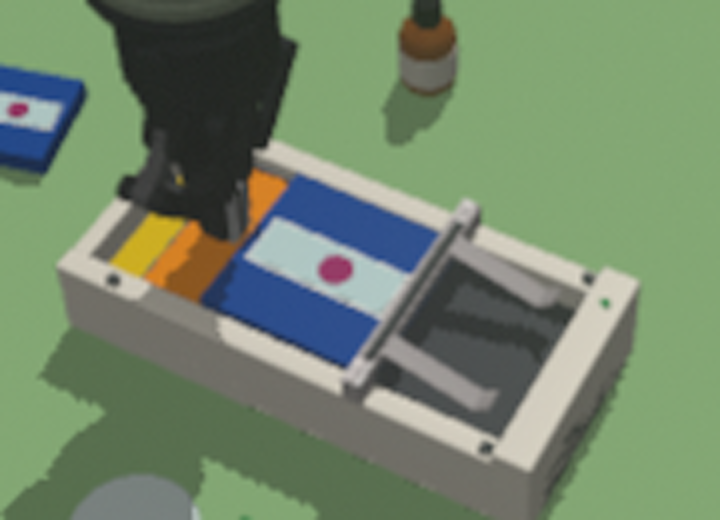

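The carrier is riding flat and sunk, with its nose reaching the bridge. The tilt of 0.007 rad is only arm compliance. I'll ease the press by 1 mm and keep sliding.

Request:
apply_moves(steps=[[0,0,-0.1,0],[0.2,0,-0.1,0],[0.4,0,-0.1,0],[0.6,0,-0.1,0],[0.8,0,-0.1,0],[1.0,0,-0.1,0],[1.2,0,-0.1,0],[1.4,0,-0.1,0],[1.6,0,-0.1,0],[1.8,0,-0.1,0]])

```text
clock: 7.23
position: [0.5094, -0.1365, 0.0425]
tool_rot: [3.141, 0.003, 0.27]
force: [-11.7, -2.7, 20.4]
grip_width: 0.0003
```

Request:
apply_moves(steps=[[0.2,0,0,0],[0.4,0,0,0],[0.6,0,0,0],[0.8,0,0,0],[1.0,0,0,0],[1.2,0,0,0],[1.4,0,0,0],[1.6,0,0,0],[1.8,0,0,0],[2.0,0,0,0]])

```text
clock: 8.07
position: [0.5288, -0.1312, 0.0425]
tool_rot: [3.141, 0.003, 0.27]
force: [-10.4, -2.8, 18.0]
grip_width: 0.0001
```

Run:
```python
from h import *
s=telemetry.observe(); print(s['clock'],s['position'],s['force'])
f=grab('scene')
a=cv2.resize(f['color'][180:310,160:340],None,fx=4,fy=4,interpolation=2)
cv2.imwrite('pics/s4.png',a[:,:,::-1])
```

```text
8.0667 [ 0.52882514 -0.13116321  0.04250718] [-10.38705653  -2.76899993  18.00855247]
```

View pics/s4.png

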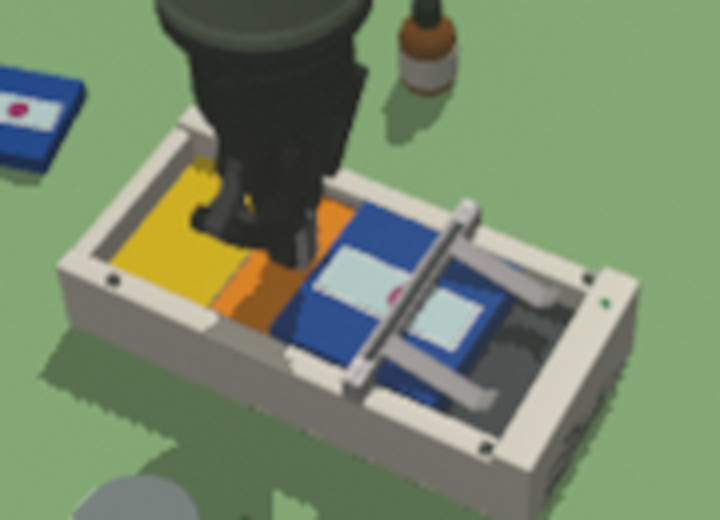

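It slid under the bridge with the clips starting to ride up; the nose is near x≈118 mm, so about 37 mm remain.

Request:
apply_moves(steps=[[0.2,0,0.02,0],[0.4,0,0.02,0],[0.6,0,0.02,0],[0.8,0,0.02,0],[1.0,0,0.02,0],[1.2,0,0.02,0],[1.4,0,0.02,0],[1.6,0,0.02,0],[1.8,0,0.02,0],[2.0,0,0.02,0]])

```text
clock: 8.95
position: [0.5473, -0.1263, 0.0424]
tool_rot: [3.141, 0.004, 0.27]
force: [-14.6, -4.2, 24.1]
grip_width: -0.0001
```

Run:
```python
from h import *
s=telemetry.observe(); print(s['clock'],s['position'],s['force'])
f=grab('scene')
a=cv2.resize(f['color'][180:310,160:340],None,fx=4,fy=4,interpolation=2)
cv2.imwrite('pics/s5.png',a[:,:,::-1])
```

```text
8.95 [ 0.54729957 -0.12627599  0.04241338] [-14.62986621  -4.23679288  24.1127593 ]
```

View pics/s5.png

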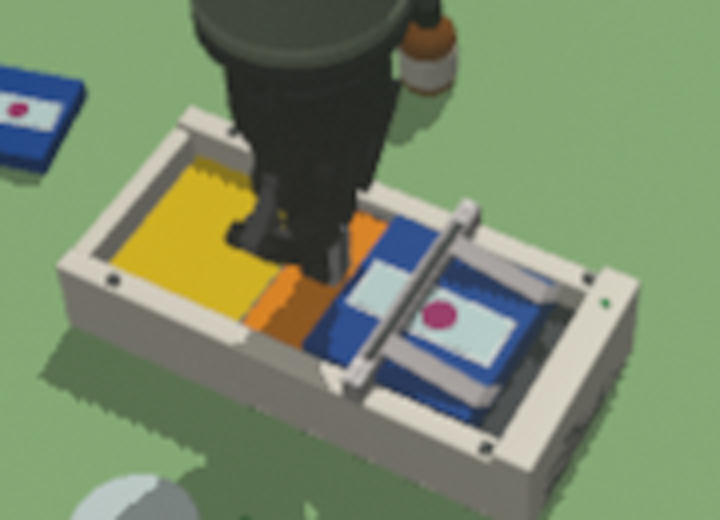

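Request:
apply_moves(steps=[[0.15,0,0,0],[0.3,0,0,0],[0.45,0,0,0],[0.6,0,0,0],[0.75,0,0,0],[0.9,0,0,0],[1.05,0,0,0],[1.2,0,0,0],[1.3,0,0,0],[1.3,0,0,0]])

```text
clock: 9.83
position: [0.5603, -0.1225, 0.0423]
tool_rot: [3.141, 0.003, 0.27]
force: [-12.6, -2.9, 20.7]
grip_width: -0.0002
```

Request:
apply_moves(steps=[[0.1,0,0,0],[0.2,0,0,0],[0.3,0,0,0],[0.4,0,0,0],[0.4,0,0,0],[0.4,0,0,0],[0.4,0,0,0],[0.4,0,0,0],[0.4,0,0,0],[0.4,0,0,0]])

```text
clock: 10.67
position: [0.5646, -0.1211, 0.0421]
tool_rot: [3.141, 0.002, 0.27]
force: [-7.5, -2.5, 11.7]
grip_width: -0.0001
```

Run:
```python
from h import *
s=telemetry.observe(); print(s['clock'],s['position'],s['force'])
f=grab('scene')
a=cv2.resize(f['color'][180:310,160:340],None,fx=4,fy=4,interpolation=2)
cv2.imwrite('pics/s6.png',a[:,:,::-1])
```

```text
10.6667 [ 0.56462012 -0.12109275  0.04211078] [-7.53019393 -2.4565072  11.73210211]
```

View pics/s6.png

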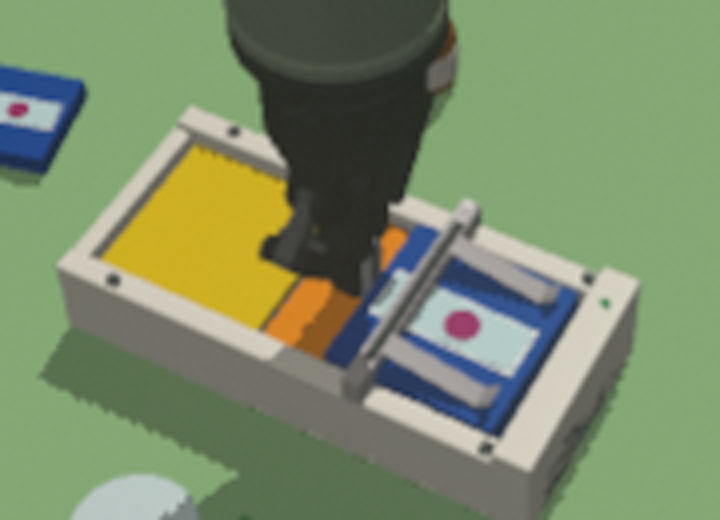

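The tail has left the plate, which has sprung up. Creeping on to the stop.

Request:
apply_moves(steps=[[0.1,0,0,0],[0.2,0,0,0],[0.3,0,0,0],[0.4,0,0,0],[0.5,0,0,0],[0.6,0,0,0],[0.6,0,0,0],[0.6,0,0,0],[0.6,0,0,0],[0.6,0,0,0]])

```text
clock: 11.55
position: [0.5695, -0.1198, 0.0421]
tool_rot: [3.142, 0.004, 0.27]
force: [-14.9, -3.4, 17.9]
grip_width: 0.0001
```

Request:
apply_moves(steps=[[0.05,0,0,0],[0.1,0,0,0],[0.15,0,0,0],[0.2,0,0,0],[0.25,0,0,0],[0.3,0,0,0],[0.3,0,0,0],[0.3,0,0,0],[0.3,0,0,0],[0.3,0,0,0]])

```text
clock: 12.38
position: [0.5697, -0.1198, 0.042]
tool_rot: [-3.141, 0.009, 0.269]
force: [-31.8, -5.2, 34.4]
grip_width: 0.0001
```

The tip stopped advancing while force rose to 32 N, so the nose is against the stop: the tip-to-stop distance is 0.103 m, and 0.103 is expected. Unloading gently, then backing off and rising.

Request:
apply_moves(steps=[[-0.1,0,-0.03,0],[-0.2,0,-0.06,0],[-0.3,0,-0.1,0],[-0.4,0,-0.15,0],[-0.5,0,-0.25,0],[-0.6,0,-0.4,0],[-0.7,0,-0.7,0],[-0.8,0,-1.2,0],[-0.8,0,-2,0],[-0.8,0,-3,0]])

```text
clock: 13.22
position: [0.5666, -0.1201, 0.0728]
tool_rot: [-3.141, 0.0, 0.271]
force: [0.3, -0.3, 0.6]
grip_width: 0.0003
```

Request:
apply_moves(steps=[[-1,0,-2,0],[-2,0,-4,0],[-4,0,-6,0],[-6,0,-8,0],[-8,0,-10,0],[-10,0,-12,0],[-11,0,-13,0],[-11,0,-13,0],[-11,0,-13,0],[-11,0,-13,0]])

```text
clock: 14.05
position: [0.4612, -0.1493, 0.2021]
tool_rot: [3.142, -0.0, 0.271]
force: [0.8, -0.3, -0.7]
grip_width: 0.0001
```

Run:
```python
from h import *
s=telemetry.observe(); print(s['clock'],s['position'],s['force'])
f=grab('scene')
a=cv2.resize(f['color'][180:310,160:340],None,fx=3,fy=3,interpolation=2)
for n,z in [('carrier_step',.042),('stage_stop',.032)]:
    for r in cams.pinpoint('scene',n)[:3]: print(n,r['uv'],atz(f,r['uv'],z).round(4))
t=grab('top'); b=cv2.resize(t['color'][110:260,290:400],None,fx=2.3,fy=2.3,interpolation=2)
for n,z in [('carrier_step',.042),('stage_stop',.032)]:
    for r in cams.pinpoint('top',n)[:3]: print(n,r['uv'],atz(t,r['uv'],z).round(4))
o=np.zeros((390,800,3),np.uint8); o[:,:540]=a[:390,:540]; o[:b.shape[0],545:545+b.shape[1]]=b
cv2.imwrite('pics/s7.png',o[:,:,::-1])
```

```text
14.05 [ 0.46120869 -0.14933831  0.20207662] [ 0.84739799 -0.26122463 -0.66412611]
carrier_step [124.6, 271.9] [ 0.4232 -0.3202  0.042 ]
carrier_step [154.4, 205.6] [ 0.3245 -0.1747  0.042 ]
carrier_step [256.6, 252.3] [ 0.5774 -0.112   0.042 ]
stage_stop [291.3, 275.4] [ 0.6614 -0.1003  0.032 ]
carrier_step [346.2, 177.3] [ 0.5801 -0.1174  0.042 ]
carrier_step [371.4, 313.2] [ 0.2927 -0.1575  0.042 ]
stage_stop [333.1, 139.9] [ 0.6683 -0.0933  0.032 ]
```

View pics/s7.png

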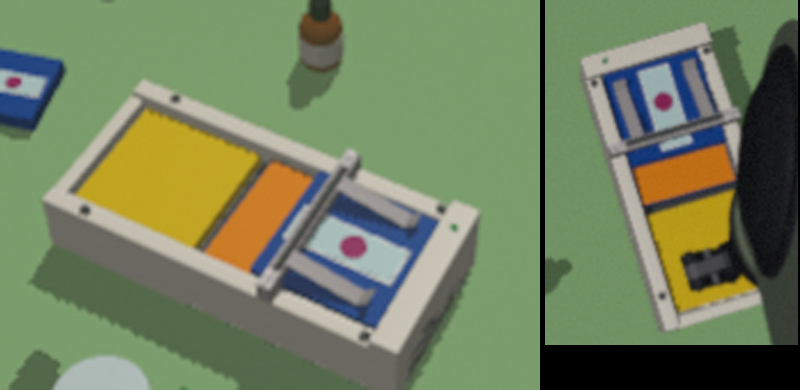

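Looks home: step-to-stop measures 91.4 mm (expected 92), the yellow plate is up behind, and the clips rest on the carrier. The plate and pad tops are both at z 42, so I'll measure the plate-to-tail gap with the wrist camera (9 mm expected).

Run:
```python
from h import *
f=grab('wrist'); im=f['color'].astype(int)
r,g,b=im[...,0],im[...,1],im[...,2]
o=(r>140)&(g>60)&(g<.72*r)&(b<90); y=(r>120)&(g>=.72*r)&(b<90)&(g<.95*r)
u=np.array([np.cos(.27),np.sin(.27)])
for c in range(215,345,12):
    ro=np.where(o[:230,c])[0]
    ry=np.where(y[:300,c])[0]
    if len(ro)>5 and len(ry)>5:
        P=[atz(f,(c,v),.042)[:2]@u for v in (ro.min()-.5,ro.max()+.5,ry.min()-.5)]
        print(c,ro.min(),ro.max(),ry.min(),np.round(1000*np.array([P[0]-P[1],P[1]-P[2]]),1))
save(f,'w8.png')
```

```text
227 31 79 94 [35.4 10.4]
239 31 79 80 [35.3  0. ]
251 31 80 93 [36.1  8.9]
263 31 80 93 [36.1  8.9]
275 31 80 93 [36.   8.9]
287 32 81 93 [36.1  8.2]
299 32 81 93 [36.1  8.2]
311 32 81 93 [36.1  8.2]
323 33 81 82 [35.4  0. ]
335 33 82 94 [36.2  8.2]
```

View pics/w8.png

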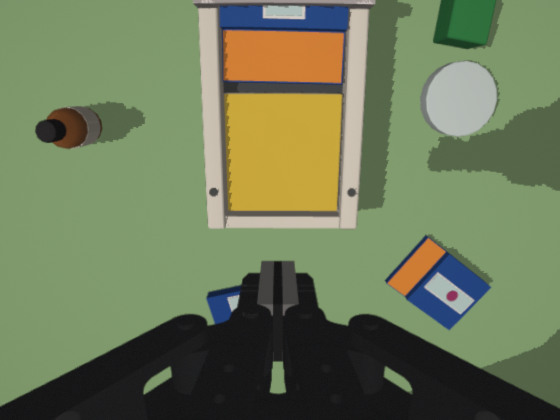

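The gap is 8.2–8.9 mm against 9 expected, within the 3 mm tolerance. The bottle, dish and box stand untouched and the arm is clear, so I'm handing in.

```bash
python3 -c "
from workcell import workorder; print(workorder.job_done())"
```

```text
the job is handed in; nothing more can be done
None
```

The carrier is loaded and the job was handed in at about 14 s. No verdict is reported back, so this rests on my own checks.

**What I did:** With shut fingertips I pressed the orange pad down until the plate was fully sunk. Still pressing, I slid the carrier under the bridge and clips until it stopped at the end stop. I then unloaded, backed off and rose clear.

**Last checks:**
- **Fully home:** On the final push the fingertips stopped moving while the force rose to 32 N. Step to stop measured 91.4 mm from the top camera (92 expected). The scene camera's estimate came out at about 85 mm, but its stop point looked off.
- **Yellow plate:** It is back up. The gap between it and the carrier's tail measured 8.2–8.9 mm (9 expected), apart from two columns reading 0 and one reading 10.4. I put the zeros down to colour-edge errors.
- **Clips and bystanders:** The pictures show the clips lying on the carrier, and the bottle, dish and box look undisturbed. I judged both by eye, without measuring clip angle or bystander positions.
- **Press force:** It reached about 55 N down at the fingertips for a moment, higher than intended, because the arm is stiff. I then eased it to about 20 N. The wrist limit is 120 N.

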